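Level the warming plate with its foot key and hold the level down

TASK

Level the sloping warming plate: pull the T-handle key out of the top cup, push it down into the square socket of the plate's adjusting foot and turn it until the bubble of the spirit level on the plate sits between its two lines. Then let go, leaving the key standing in the foot, and press down on the spirit level, firmly but gently. Finish still pressing it against the plate, bubble between the lines, so that I can tighten the lock nut, and keep the cups, bowl, lid and canister where they are.

Things in the scene. Friction and masses are not known exactly. Their poses are not given: they have to be found in the camera images.
- key_grip (a point): T-handle key hanging upright in the top cup, 0.2 kg. This point is the centre of its grip, a grey bar 50 mm long, 14 wide, 16 high: x along the bar, y across it (pinch this way), z up. From its ends two 11 mm thick arms slope down and end level 61 mm either side of the middle; they rest on the cup's rim, 27 mm below this point. All sides of the grip are free above the rim
- key_tip (a point): middle of the key's lower end, 112 mm straight below key_grip, same axes. The steel shank between is 12 mm square, flats square to x and y; its last 6 mm narrow to 8.5 mm square
- cups: stack of nested pastel plastic cups, loose, 0.25 kg, 110 mm high, rim 88 mm across outside and 82 inside, open on top. Origin: centre of the underside. The key hangs in it with its tip 25 mm above this origin and must rise 85 mm to come free
- foot_socket (a point): centre of the mouth of the square socket in the adjusting foot, a round steel head 43 mm across in the lug at one end of the warming plate, 62 mm above the counter. z up; x and y square to the socket's flats, turning with the foot (any quarter turn of the key fits). Socket 13.6 mm square, 24 deep, mouth bevelled out to 24 mm square over the top 5 mm; the key stands on its floor, with 0.14 rad of play each way
- hotplate_top (a point): centre of the flat upper face of the warming plate, a dark-topped steel slab 210 by 300 mm, 30 thick, its top 62 mm above the counter. x across it, y along it to the adjusting foot, whose axis is 180 mm from this point, z up. It cannot be pushed about; it only tilts by a few mrad as the foot is turned
- level_centre (a point): centre of the spirit level, an aluminium bar 180 mm long, 32 wide, 34 high, held to the warming plate by its magnetic base with rubber strips. x along it towards the adjusting foot, z up. Its middle 62 mm is cut open from above and shows the vial; its solid flat tops, 17 mm above this point, lie 31 to 90 mm either side of the middle. Pressed down, the rubber gives 1 mm per 5 N, 2 mm at most
- bubble (a joint): place of the bubble in the level's vial, m: 0 midway between the two black lines, positive towards the adjusting foot. 15 mm long, it just reaches a line 0.003 off centre. It runs to the higher end: at the start the foot's end is too low, and turning the foot clockwise (from above) raises it, 9.1 mm of bubble per rad, 0.6 to 1.5 rad in all. The foot stays where it is left (friction 0.12 N m)
- dip_bowl: white ceramic dipping bowl, 90 mm across, 35 mm high, loose; a bystander. Origin: centre of the underside
- pan_lid: aluminium pan lid with a black knob, 140 mm across, 39 mm high, loose; a bystander. Origin: centre of the underside
- canister: closed glass canister with wooden lid, 100 mm across, 161 mm high, loose; a bystander. Origin: centre of the underside

How it is judged:
By the outcome, as a careful person would: the job done as asked, in the order asked, and still so for the second after the job is handed in, while the arm keeps its last pose, push and grip.
It also fails if it takes over 58 s, if anything falls off the work surface, if the arm or the gripper's body presses on something with over 40 N, if the wrist force passes 120 N, or if a joint passes its speed limit or range.

ROBOT

A 6-joint arm with a two-finger parallel gripper is mounted at the origin on the work surface. World frame = base frame: x ahead of the robot, y to its left, z up, the work surface at z = 0. Lengths are in mm, angles in rad, forces in N, time in s.
With the tool pointing down it reaches from about 375 to 825 mm from the base axis. Payload 5.5 kg.
Tool frame: the origin (TCP) lies on the centre line of the jaws, within the pads' length; the fingertips stand 19 mm ahead of it and the grasp point (between the pads) is the TCP (ctrl.tip_extent is the z of the fingertips in the tool frame, in mm); z points along the fingers, x is the direction in which the jaws open and shut, and the axes are right-handed (so a half turn about z gives the same grasp; the last joint's range is limited). The gripper opens to 85 mm and grips with 20 to 120 N. Pads are 22 mm wide; open, the fingers measure 114 mm over their backs; the gripper's body (76 mm by 85 mm) begins 54 mm behind the grasp point. The pads swing forward as they close: fully open they stand 13 mm farther back than shut.
Start: joints at [1.148, 0.314, -0.047, 1.21, 0, 1.571], TCP at [246.186, 547.163, 250.299] pointing down, gripper open.
Joint ranges: [-2.67, 2.67], [-0.69, 1.73], [-1.03, 1.25], [-2.08, 2.16], [-1.42, 1.45], [-3.14, 3.14]. Speed limits (rad/s): [2.39, 2.39, 3.01, 3.14, 3.14, 3.14].

INTERFACE

Orientations are given as a rotation vector (axis times angle).
In Python, from bench import telemetry, capture, camera_info, ctrl gives the robot as it stands. The module is installed in compiled form; this text tells all that it offers.
- The arm moves only by the shell command python3 -m crank 'ROWS' [OPENING] [FORCE]. ROWS is JSON, one flat list of numbers, 4 for each row, row after row: the shift along the tool's x, y, z in cm, then the turn about the tool's z in degrees. A call has 1 to 20 rows; each row is the pose to reach, as a shift and turn from the pose commanded when the call began, along the tool's axes at that moment; what a row does not reach only later rows make up. A row lasts 1/8 s, in which the tool goes at most 62.5 mm and 10.7 degrees, less where a joint would pass 70% of its speed; a pose out of reach is approached as far as the arm can. A call with a gripper value outside its range is refused whole. OPENING is the closure in counts, from 0 (fully open) to 255 (shut), set as the call begins (- or left out, the last holds). The fingers move at their own pace and stop on an object; FORCE is the grip in N (left out, the last holds). Time passes only in rows, so rows that repeat a pose let the fingers close. It gives the time, the measured TCP pose, the force and the opening at its end, in the units of the state.
- telemetry.state(): the state, without advancing time (a new reading comes with each control period).
- capture(name): name is "scene" or "side" or "wrist"; returns (picture, depth): 480x640x3 uint8, blue, green, red; 480x640 float32, mm along the optical axis (not along the pixel's ray), 0 where there is no reading.
- camera_info(name): a dict with "fovy" (degrees; the focal length in pixels is half the picture's height over the tangent of half this angle, whatever the lens; pixels are square), "cx", "cy" (the principal point, pixels), "position" and "attitude" of the camera in the world. Camera axes: x right, y up, looking along -z (the intrinsics and any distortion apply to the point x, -y, -z); pixel columns grow to the right and rows downward; lengths in mm; the calibration is good to about 2 mm. A picture is of the moment at which its call begins: read the wrist's pose just before it. camera_info takes no time and is no camera call; for the wrist camera it gives the pose at the moment of the call.
- ctrl.job_done(): hands the job in, once; it reports no verdict.
The state is a dict: "time": time; "joint_positions": joint angles; "qd": joint speeds; "effort": joint torques, N m; "position": TCP position; "tcp_rot": TCP orientation; "ft_force": force on the tool from outside, world axes, zero at the start; "torque": the same for the moment, N m; "width": opening from 0.0 (shut) to 1.0 (fully open).
Only numpy, scipy, OpenCV 4.12 (cv2) and the standard library are available. Lean on these libraries where they do the work, as an engineer would, in place of code of your own. Each camera call takes 0.05 s, during which the arm holds its last target.

## Working session

There is one attempt and no reset: what is moved stays moved. The work goes in short steps, Python scripts to look and compute and a shell command to move; the robot and the scene stay as the last step left them, time stands still between calls to the robot, and variables do not carry over. Pictures are saved under pics/ and viewed, and the job is handed in when it is done.

```bash
mkdir -p pics; ls; python3 - <<'E'
from bench import telemetry,capture,camera_info,ctrl
import cv2
print(telemetry.state()); print(ctrl.tip_extent)
for n in ("scene","side","wrist"):
    print(n,camera_info(n))
    p,d=capture(n); cv2.imwrite(f"pics/{n}0.png",p)
    import numpy as np; np.save(f"pics/{n}0.npy",d); print((d>0).mean())
E
```

```text
pics
{'time': 0.0, 'joint_positions': array([ 1.14804200e+00,  3.14254751e-01, -4.80968634e-02,  1.21019609e+00,
       -6.34031784e-06,  1.57080110e+00]), 'qd': array([-0.00091844,  0.00035563, -0.0006308 , -0.00017055, -0.00211911,
       -0.00046958]), 'effort': array([ 1.09550132e-03, -5.39589071e+01,  3.39751804e+01,  1.89855328e-02,
        5.15354338e-05, -1.30917945e-05]), 'position': array([245.93810427, 546.66978997, 249.40952083]), 'tcp_rot': array([ 2.63727203e+00,  1.70539947e+00, -2.30401287e-03]), 'ft_force': array([0.38352945, 0.92573022, 0.30708603]), 'torque': array([ 0.0030273 ,  0.01886975, -0.00989722]), 'width': 1.0028980580818856}
19.0
scene {'fovy': 49.956011673994844, 'cx': 315.4627853107951, 'cy': 245.5069027069541, 'position': array([1630.70724594, -264.02839454,  965.5699878 ]), 'attitude': array([0.74448357, 0.59723884, 1.29927675])}
0.995986328125
side {'fovy': 49.84455095944963, 'cx': 313.43165941498756, 'cy': 241.4709608006542, 'position': array([381.08674644, 696.8675651 , 901.70699105]), 'attitude': array([ 0.1583893 , -1.09563338, -2.65458991])}
0.99603515625
wrist {'fovy': 69.23225674449938, 'cx': 318.7358025762487, 'cy': 235.37618821762504, 'position': array([186.1615804 , 573.49092251, 373.64075417]), 'attitude': array([-0.23317098, -0.14897478,  1.14125851])}
0.9927897135416667
```

View pics/scene0.png

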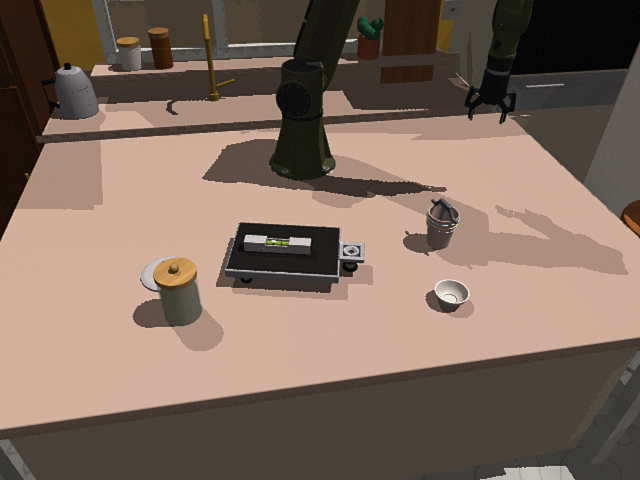

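View pics/side0.png

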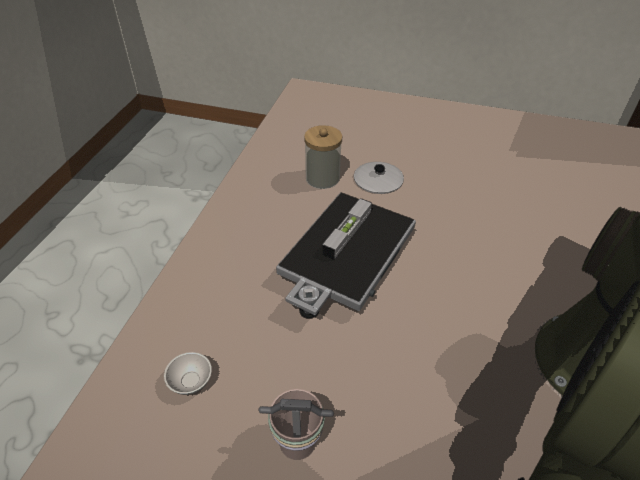

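View pics/wrist0.png

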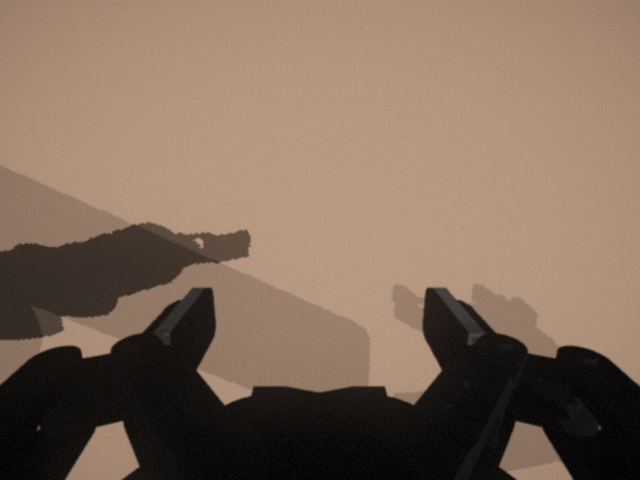

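The scene view shows the cup with the key at about (440,225), the plate with the level at about (285,250), and the foot at (352,251). In the side view the key grip is at about (296,405) and the foot at (309,293). The wrist camera sees only the counter. Next I measure these from depth.

```bash
cat > h.py <<'E'
import numpy as np,cv2
from bench import telemetry,capture,camera_info,ctrl
from scipy.spatial.transform import Rotation as R
def ray(info,u,v):
    f=240/np.tan(np.radians(info["fovy"])/2)
    u=np.asarray(u,float);v=np.asarray(v,float)
    d=np.stack([(u-info["cx"])/f,-(v-info["cy"])/f,-np.ones_like(u)],-1)
    return d@R.from_rotvec(info["attitude"]).as_matrix().T
def cloud(info,depth):
    v,u=np.mgrid[:480,:640]
    P=ray(info,u,v)*depth[...,None]+info["position"]
    P[depth<=0]=np.nan
    return P
def plane(info,u,v,z):
    d=ray(info,u,v); return info["position"]+d*((z-info["position"][2])/d[...,2])[...,None]
E
python3 - <<'E'
from h import *
for n in("side","scene"):
    i=camera_info(n);d=np.load(f"pics/{n}0.npy");P=cloud(i,d)
    print(n)
    for nm,(u,v) in dict(side=dict(grip=(296,405),foot=(309,293),lev1=(361,208),lev2=(334,241),bowl=(188,375),table=(400,400),can=(323,138),hot=(370,260)),scene=dict(grip=(446,210),foot=(352,251),lev1=(255,243),lev2=(300,245),hot=(300,262),table=(400,330)))[n].items():
        print(nm,np.nanmedian(P[v-1:v+2,u-1:u+2].reshape(-1,3),0).round(1))
    z=P[...,2]
    # key: points above 110+? rim 
    p=cv2.imread(f"pics/{n}0.png")
    if n=="side": c=p[365:460,240:350]
    else: c=p[190:260,410:480]
    cv2.imwrite(f"pics/{n}_k.png",cv2.resize(c,None,fx=6,fy=6,interpolation=2)[:600,:800])
    if n=="side": c=p[185:325,265:425]
    else: c=p[215:290,220:375]
    cv2.imwrite(f"pics/{n}_p.png",cv2.resize(c,None,fx=4,fy=4,interpolation=2)[:600,:800])
E
```

```text
side
grip [518.1 328.9 142.3]
foot [586.2  35.5  51.7]
lev1 [ 533.3 -212.5   93.3]
lev2 [565.5 -87.7  94.5]
bowl [764.9 262.    2.8]
table [359.  193.9  -1.9]
can [ 679.8 -402.5  137.6]
hot [481.2 -86.9  58.9]
scene
grip [530.8 326.6 124.7]
foot [584.2  46.7  55.5]
lev1 [ 553.9 -215.1   94. ]
lev2 [582.4 -97.4  94.1]
hot [ 612.7 -102.5   62.5]
table [ 8.353e+02  1.116e+02 -8.000e-01]
```

View pics/side_k.png

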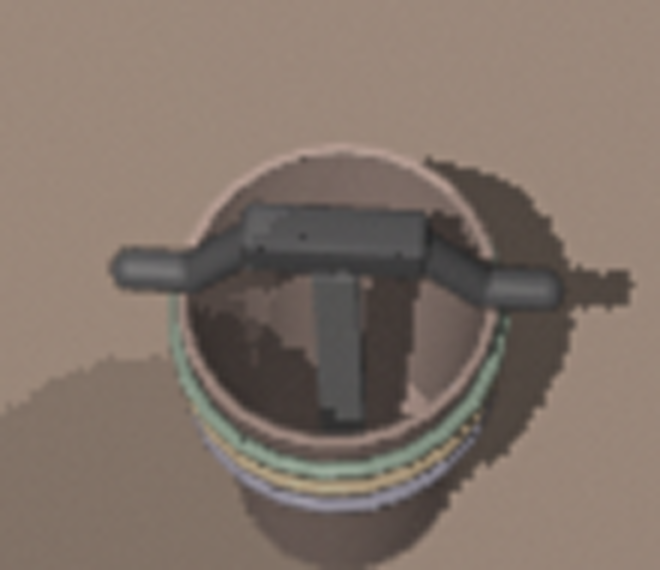

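View pics/side_p.png

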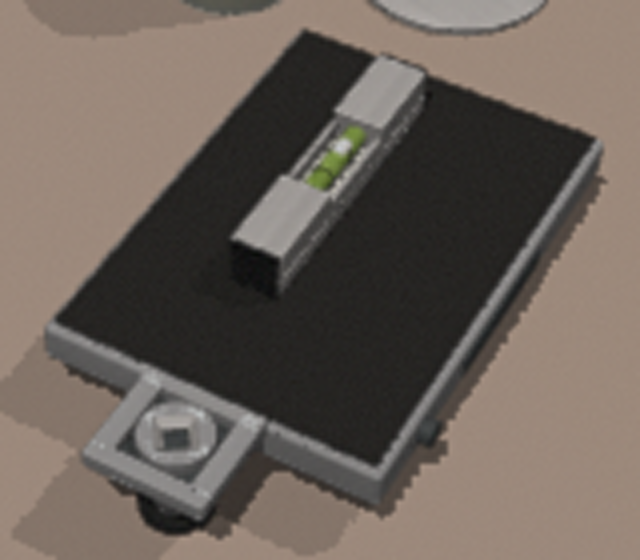

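View pics/scene_p.png

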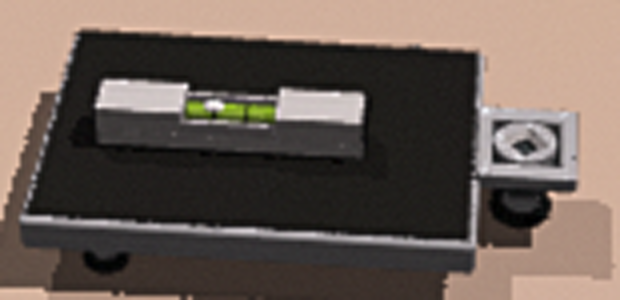

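```bash
python3 - <<'E'
from h import *
for n in("side","scene"):
    i=camera_info(n);P=cloud(i,np.load(f"pics/{n}0.npy"))
    m=(P[...,2]>137)&(P[...,0]>440)&(P[...,0]<620)&(P[...,1]>250)&(P[...,1]<420)
    q=P[m]; 
    print(n,m.sum(),q[:,2].max())
    q=q[q[:,2]>140]
    rc=cv2.minAreaRect(q[:,:2].astype(np.float32)); print("grip rect",rc, np.median(q[:,2]))
    m=(P[...,2]>109)&(P[...,2]<130)&(P[...,0]>440)&(P[...,0]<620)&(P[...,1]>250)&(P[...,1]<420)
    print("all above rim",cv2.minAreaRect(P[m][:,:2].astype(np.float32)))
    # level tops
    m=(P[...,2]>90)&(P[...,0]>480)&(P[...,0]<640)&(P[...,1]>-260)&(P[...,1]<-40)
    q=P[m]; print("level",cv2.minAreaRect(q[:,:2].astype(np.float32)),np.median(q[:,2]),q[:,2].max())
    m=(P[...,2]>52)&(P[...,0]>350)&(P[...,0]<750)&(P[...,1]>-350)&(P[...,1]<90)&(P[...,2]<75)
    q=P[m]
    rc=cv2.minAreaRect(q[:,:2].astype(np.float32)); print("plate+lug",rc)
    # dark plate top mask
    p=cv2.imread(f"pics/{n}0.png"); dk=((p.max(2)<55)&m).astype(np.uint8)
    dk=cv2.morphologyEx(dk,cv2.MORPH_OPEN,np.ones((3,3)))
    q=P[dk>0]; print("dark",cv2.minAreaRect(q[:,:2].astype(np.float32)))
E
```

```text
side 295 147.78969971822266
grip rect ((520.2265625, 326.2645568847656), (49.6595458984375, 14.973713874816895), 12.339635848999023) 142.95046625602834
all above rim ((521.1148071289062, 325.70452880859375), (86.60910034179688, 91.04744720458984), 60.21554183959961)
level ((550.4066162109375, -156.13922119140625), (188.49075317382812, 33.975730895996094), 75.8382339477539) 93.5068915592596 98.1960409472274
plate+lug ((546.2398681640625, -97.45053100585938), (366.0160827636719, 217.3991241455078), 75.87516784667969)
dark ((541.585205078125, -130.87161254882812), (293.0393981933594, 199.45962524414062), 76.02953338623047)
scene 81 149.37610412820152
grip rect ((524.317626953125, 325.5094909667969), (53.47296142578125, 16.096731185913086), 12.541057586669922) 144.9220925460644
all above rim ((525.1131591796875, 324.36358642578125), (86.18577575683594, 91.12614440917969), 60.15107727050781)
level ((554.8430786132812, -155.6326904296875), (183.646728515625, 40.48041915893555), 76.04779815673828) 95.75079926120202 103.41075657259546
plate+lug ((551.2064819335938, -100.17240905761719), (366.4208068847656, 220.495361328125), 76.5364990234375)
dark ((544.680419921875, -133.39088439941406), (288.1932678222656, 207.46607971191406), 75.8472900390625)
```

```bash
cat >> h.py <<'E'
def go(x,y,z,yaw,verbose=True):
    """yaw: desired world heading (deg) of tool x, mod 180. prints tool shift cm + turn options"""
    s=telemetry.state();M=R.from_rotvec(s["tcp_rot"]).as_matrix()
    sh=M.T@(np.array([x,y,z])-s["position"])/10
    cur=np.degrees(np.arctan2(M[1,0],M[0,0]))
    t=-(yaw-cur)  # turn about tool z (down)
    print("t",round(s["time"],2),"pos",s["position"].round(1),"yaw",cur.round(2),"tilt",M[:,2].round(4),"j",s["joint_positions"].round(2),"F",s["ft_force"].round(1),"w",round(s["width"],3))
    print("shift cm",sh.round(2),"turn",[round((t+180*k),1) for k in range(-3,4) if abs(t+180*k)<270])
E
python3 - <<'E'
from h import *
go(521.5,326,260,102.4)
E
```

```text
t 0.15 pos [246.  546.8 249.6] yaw 65.77 tilt [-6.0e-04 -1.2e-03 -1.0e+00] j [ 1.15  0.31 -0.05  1.21  0.    1.57] F [-0.1 -0.1 -0.4] w 0.999
shift cm [-8.83 34.18 -1.03] turn [np.float64(-216.6), np.float64(-36.6), np.float64(143.4)]
```

```bash
python3 -m crank '[-1,4,-0.2,-4, -2.2,8.5,-0.4,-9, -3.4,13,-0.6,-14, -4.6,17.5,-0.7,-19, -5.7,22,-0.8,-24, -6.9,26.5,-0.9,-29, -8,31,-1,-33, -8.8,34.2,-1,-36.6, -8.8,34.2,-1,-36.6, -8.8,34.2,-1,-36.6]' 60
python3 - <<'E'
from h import *
i=camera_info("wrist");s=telemetry.state();p,d=capture("wrist");cv2.imwrite("pics/w1.png",p)
go(521.5,326,260,102.4)
P=cloud(i,d)
m=(P[...,2]>139)&(P[...,2]<160)&(np.hypot(P[...,0]-521,P[...,1]-326)<60)
q=P[m];print(m.sum(),cv2.minAreaRect(q[:,:2].astype(np.float32)),np.median(q[:,2]))
E
```

```text
time: 1.4
position: [521.5, 326.7, 259.9]
tcp_rot: [-1.969, -2.447, 0.001]
ft_force: [-0.1, 0.2, -0.5]
width: 0.763
t 1.45 pos [521.2 327.  260.1] yaw 102.39 tilt [-8.e-04 -0.e+00 -1.e+00] j [0.56 0.34 0.01 1.24 0.   0.34] F [ 0.5 -0.1 -0.5] w 0.765
shift cm [-0.11  0.    0.01] turn [np.float64(-180.0), np.float64(-0.0), np.float64(180.0)]
1323 ((522.3246459960938, 324.03692626953125), (54.259700775146484, 13.942965507507324), 13.522332191467285) 145.2390305091254
```

View pics/w1.png

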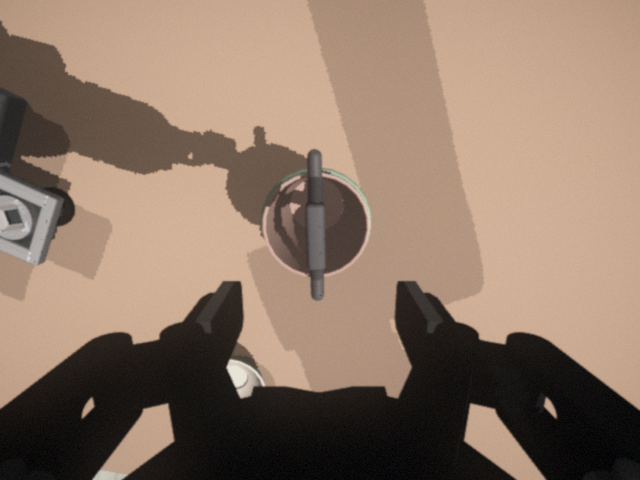

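The wrist view shows the grip upright in the image at (317,237), centred between the fingers at 220–420. The measured grip is (522,324), top z 145, which agrees with the other cameras. Going down.

```bash
python3 - <<'E'
from h import *
go(522.2,324.4,139,103.1)
E
```

```text
t 1.45 pos [521.2 327.  260.1] yaw 102.39 tilt [-8.e-04 -0.e+00 -1.e+00] j [0.56 0.34 0.01 1.24 0.   0.34] F [ 0.5 -0.1 -0.5] w 0.765
shift cm [-0.28  0.05 12.11] turn [np.float64(-180.7), np.float64(-0.7), np.float64(179.3)]
```

```bash
python3 -m crank '[-0.25,0.05,3,-0.7, -0.25,0.05,7,-0.7, -0.25,0.05,10.5,-0.7, -0.25,0.05,12.1,-0.7, -0.25,0.05,12.1,-0.7, -0.25,0.05,12.1,-0.7]' 60
python3 - <<'E'
from h import *
i=camera_info("wrist");p,d=capture("wrist");cv2.imwrite("pics/w2.png",p)
go(522.2,324.4,139,103.1)
E
```

```text
time: 2.2
position: [523.7, 325.1, 140.9]
tcp_rot: [1.953, 2.46, 0.003]
ft_force: [1.2, 0.0, 0.0]
width: 0.765
t 2.25 pos [523.9 325.1 141.1] yaw 103.09 tilt [ 0.0023  0.0014 -1.    ] j [ 0.56  0.4  -0.17  0.99  0.    0.33] F [ 0.3 -0.5  0.5] w 0.766
shift cm [-0.03 -0.18  0.2 ] turn [np.float64(-180.0), np.float64(-0.0), np.float64(180.0)]
```

View pics/w2.png

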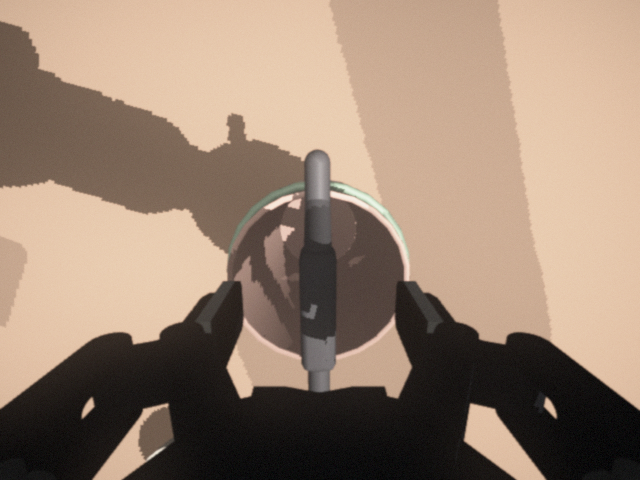

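The grip sits midway between the pads, at (318,305). Closing.

```bash
python3 -m crank '[0,0,0.1,0, 0,0,0.1,0, 0,0,0.1,0, 0,0,0.1,0, 0,0,0.1,0, 0,0,0.1,0]' 255 60
python3 -m crank '[0,0,-1,0, 0,0,-3,0, 0,0,-6,0, 0,0,-9.5,0, 0,0,-12,0, 0,0,-13,0, 0,0,-13,0]'
python3 - <<'E'
from h import *
for n in("side","wrist"):
    p,d=capture(n);cv2.imwrite(f"pics/{n}3.png",p)
go(587,42.5,280,90)
E
```

```text
time: 3.0
position: [523.2, 324.3, 138.6]
tcp_rot: [1.954, 2.46, 0.001]
ft_force: [-0.0, -0.1, 4.3]
width: 0.152
time: 3.88
position: [523.1, 324.3, 268.4]
tcp_rot: [1.954, 2.46, 0.001]
ft_force: [0.7, 0.3, -2.9]
width: 0.152
t 3.98 pos [522.4 323.9 267. ] yaw 103.08 tilt [-0.0017 -0.0011 -1.    ] j [ 0.56  0.34  0.02  1.26 -0.    0.33] F [-0.6  0.1 -2.6] w 0.15
shift cm [-28.87  -0.08  -1.29] turn [np.float64(-166.9), np.float64(13.1), np.float64(193.1)]
```

View pics/side3.png

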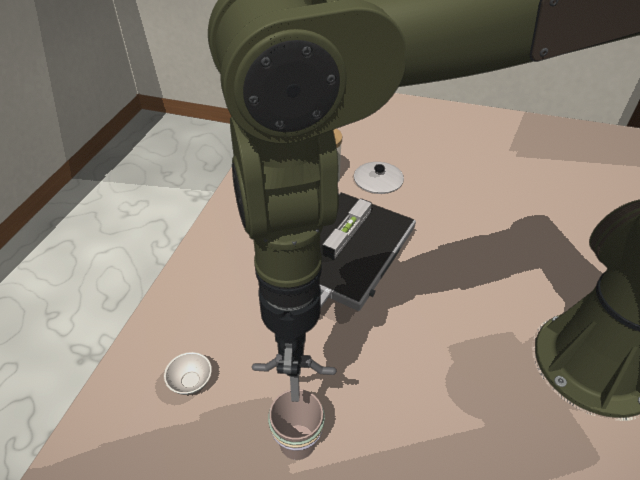

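View pics/wrist3.png

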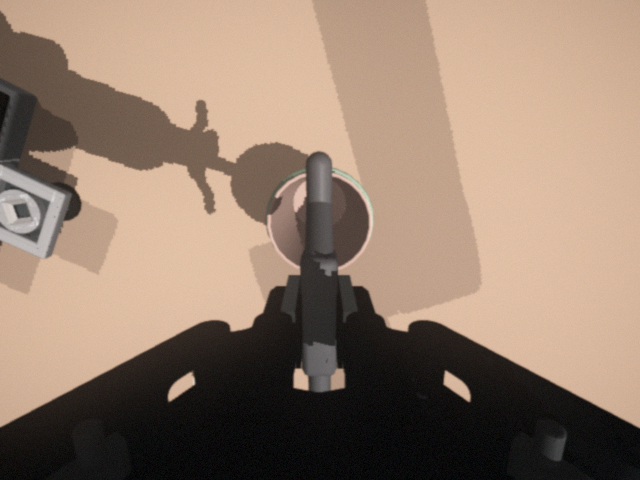

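The key is out and hanging straight; the cup is still in place at (297,420) in the side view. I'll move near the foot to measure the socket.

```bash
python3 -m crank '[-2,0,0,0, -5.5,0,0,0, -9.5,0,0,0, -13.5,0,0,0, -17,0,0,0, -19.5,0,0,0, -20.5,0,0,0, -20.5,0,0,0]'
python3 - <<'E'
from h import *
i=camera_info("wrist");p,d=capture("wrist");cv2.imwrite("pics/w4.png",p);np.save("pics/w4.npy",d)
import pickle;pickle.dump(i,open("pics/w4.pkl","wb"))
go(587,42.5,280,90)
E
```

```text
time: 4.97
position: [569.2, 123.8, 267.9]
tcp_rot: [-1.955, -2.458, 0.001]
ft_force: [0.4, -0.1, -1.9]
width: 0.148
t 5.03 pos [569.1 124.6 268. ] yaw 103.06 tilt [-7.e-04  3.e-04 -1.e+00] j [ 0.22  0.27 -0.06  1.24  0.   -0.01] F [ 0.3  0.7 -1.1] w 0.149
shift cm [-8.4  -0.11 -1.21] turn [np.float64(-166.9), np.float64(13.1), np.float64(193.1)]
```

View pics/w4.png

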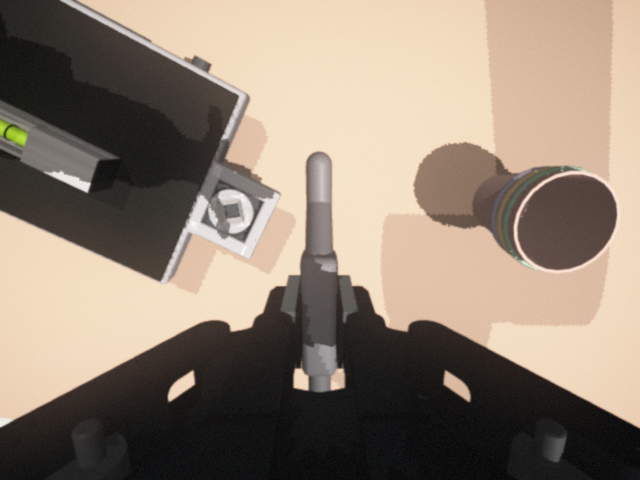

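```bash
python3 - <<'E'
import pickle
from h import *
i=pickle.load(open("pics/w4.pkl","rb"));p=cv2.imread("pics/w4.png");P=cloud(i,np.load("pics/w4.npy"))
c=p[170:260,180:285];cv2.imwrite("pics/w4z.png",cv2.resize(c,None,fx=6,fy=6,interpolation=cv2.INTER_CUBIC))
for u,v in((232,190),(215,225),(255,205),(232,212)): print(P[v,u].round(1))
E
```

```text
[566.2  38.7  62.2]
[603.4  28.2  62.8]
[576.9  61.5  55.2]
[589.3  40.4  53.7]
```

View pics/w4z.png

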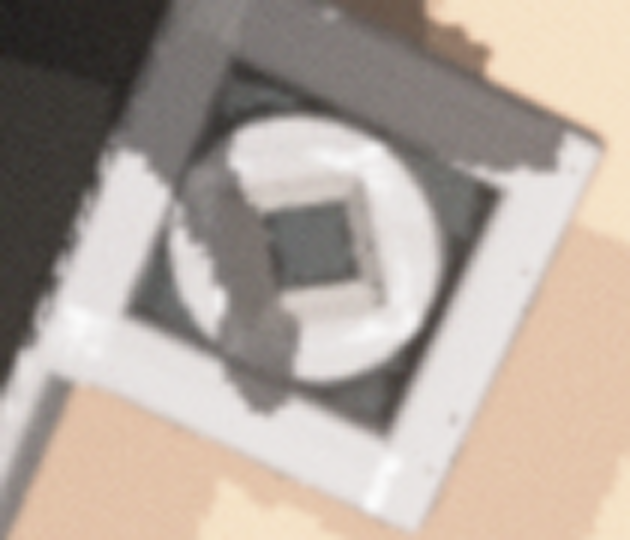

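```bash
python3 - <<'E'
import pickle
from h import *
i=pickle.load(open("pics/w4.pkl","rb"))
def w(x,y,z): return plane(i,180+(x+.5)/6-.5,170+(y+.5)/6-.5,z)[:2]
print("ring",[w(*a,62).round(1) for a in((305,248),(170,248),(440,248),(305,115),(305,382))])
c=[w(x,y,62) for x,y in((357,180),(383,300),(285,320))]
print("bevel",np.round(c,1),"len",np.linalg.norm(c[0]-c[1]),np.linalg.norm(c[1]-c[2]))
for a,b in((0,1),(1,2)): v=c[b]-c[a];print("ang",np.degrees(np.arctan2(v[1],v[0]))%90)
print("bevel centre",(c[0]+c[2])/2)
h=[w(x,y,57) for x,y in((265,212),(345,203),(360,280),(285,290))]
print("hole",np.mean(h,0),[ (np.linalg.norm(h[k]-h[k-1]).round(1),np.degrees(np.arctan2(*(h[k]-h[k-1])[::-1]))%90) for k in range(4)])
E
```

```text
ring [array([586.5,  40.4]), array([591.4,  19.3]), array([581.6,  61.6]), array([565.4,  37. ]), array([608.5,  44. ])]
bevel [[573.8  46.7]
 [592.1  54.1]
 [599.   39.2]] len 19.791353356570774 16.413086736452232
ang 21.857130008453495
ang 24.646367449389004
bevel centre [586.3644246   42.94490771]
hole [587.16258678  40.73602453] [(np.float64(13.2), np.float64(23.362789067628768)), (np.float64(13.2), np.float64(19.430854671575773)), (np.float64(12.9), np.float64(20.52479323935586)), (np.float64(12.5), np.float64(20.67400671485592))]
```

```bash
python3 - <<'E'
from h import *
go(587,40.6,190,111.5)
E
```

```text
t 5.03 pos [569.1 124.6 268. ] yaw 103.06 tilt [-7.e-04  3.e-04 -1.e+00] j [ 0.22  0.27 -0.06  1.24  0.   -0.01] F [ 0.3  0.7 -1.1] w 0.149
shift cm [-8.59 -0.15  7.79] turn [np.float64(-188.4), np.float64(-8.4), np.float64(171.6)]
```

```bash
python3 -m crank '[-2,0,0,-2, -5,0,1,-5, -7.5,-0.1,3,-8.4, -8.6,-0.15,5.5,-8.4, -8.6,-0.15,7.3,-8.4, -8.6,-0.15,7.8,-8.4, -8.6,-0.15,7.8,-8.4, -8.6,-0.15,7.8,-8.4]'
python3 - <<'E'
from h import *
go(587,40.6,190,111.5)
for n in("side","scene","wrist"):
    p,d=capture(n);cv2.imwrite(f"pics/{n}5.png",p);np.save(f"pics/{n}5.npy",d)
    if n=="side": c=cv2.resize(p[200:330,230:390],None,fx=4,fy=4,interpolation=2)
    elif n=="scene": c=cv2.resize(p[170:280,290:420],None,fx=5,fy=5,interpolation=2)
    else: c=p
    cv2.imwrite(f"pics/{n}5z.png",c)
go(587,40.6,190,111.5)
E
```

```text
time: 6.02
position: [587.9, 41.0, 191.3]
tcp_rot: [1.767, 2.596, 0.002]
ft_force: [-0.1, 0.9, -1.9]
width: 0.15
t 6.03 pos [587.9  41.  191.3] yaw 111.52 tilt [ 1.5e-03  2.0e-04 -1.0e+00] j [ 0.07  0.32 -0.17  1.08  0.   -0.31] F [-0.1  0.9 -1.9] w 0.15
shift cm [-0.01 -0.1   0.13] turn [np.float64(-180.0), np.float64(0.0), np.float64(180.0)]
t 6.17 pos [587.8  40.7 191.1] yaw 111.49 tilt [ 1.3e-03  1.0e-04 -1.0e+00] j [ 0.07  0.32 -0.17  1.07 -0.   -0.31] F [ 0.2  0.3 -2.1] w 0.152
shift cm [ 0.02 -0.08  0.11] turn [np.float64(-180.0), np.float64(-0.0), np.float64(180.0)]
```

View pics/side5z.png

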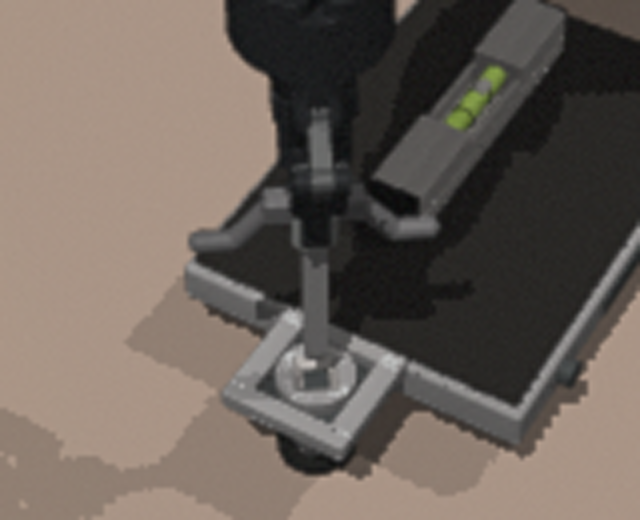

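View pics/scene5z.png

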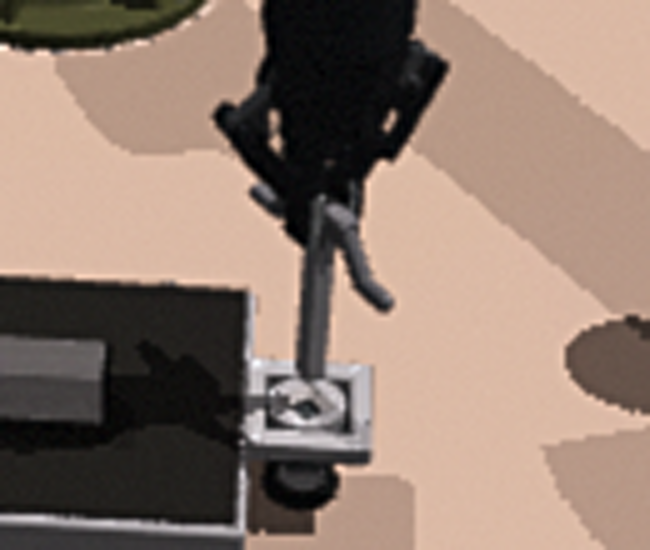

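View pics/wrist5z.png

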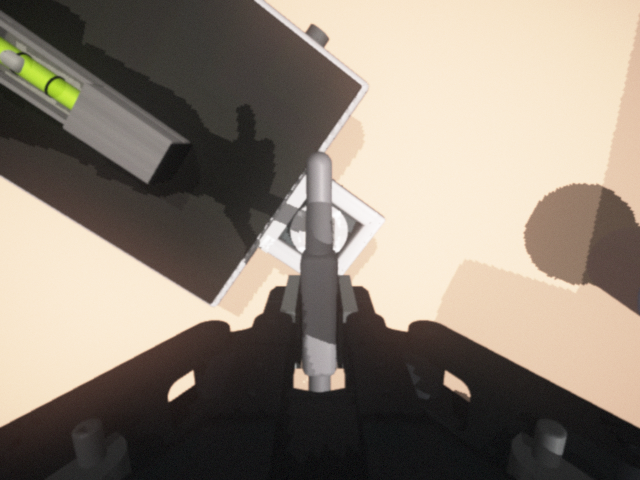

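```bash
python3 - <<'E'
from h import *
a=camera_info("side");b=camera_info("scene")
S=lambda x,y,z:plane(a,230+x/4,200+y/4,z).round(1)
C=lambda x,y,z:plane(b,290+x/5,170+y/5,z).round(1)
print("tip side",S(317,354,78),"scene",C(311,375,78))
print("ring side",S(315.5,376,62),"scene",C(308,405,62))
# shank mid at z~110
print("shank110 side",[S(314,y,110) for y in(270,290,310)],"scene",[C(x,310,110) for x in(316,)])
for n,i in(("side",a),("scene",b)):
    P=cloud(i,np.load(f"pics/{n}5.npy"))
    m=(P[...,2]>82)&(P[...,2]<115)&(np.hypot(P[...,0]-587,P[...,1]-41)<25)
    q=P[m];print(n,m.sum(),q.mean(0).round(1),[ (z,q[abs(q[:,2]-z)<5].mean(0).round(1)) for z in(88,98,108)])
E
```

```text
tip side [582.7  44.6  78. ] scene [585.5  45.4  78. ]
ring side [583.1  46.3  62. ] scene [591.6  43.3  62. ]
shank110 side [array([592.5,  16.8, 110. ]), array([588.6,  29.9, 110. ]), array([584.7,  42.8, 110. ])] scene [array([569.6,  50. , 110. ])]
side 62 [583.4  47.2  98.8] [(88, array([583.8,  47.4,  87.7])), (98, array([583.7,  47.5,  97.8])), (108, array([583.5,  47.2, 108.5]))]
scene 59 [591.7  41.3  99.9] [(88, array([591.6,  41.2,  88.5])), (98, array([591.7,  40.6,  97.8])), (108, array([591.5,  41.2, 107.5]))]
```

Both views put the vertical shank tip over the socket to within about 2 mm, which the bevel allows. Lowering in steps while watching force.

```bash
python3 -m crank '[0,-0.06,0.8,0, 0,-0.06,1.4,0, 0,-0.06,1.7,0, 0,-0.06,2.0,0, 0,-0.06,2.0,0]'; python3 -m crank '[0,0,0.3,0, 0,0,0.6,0, 0,0,0.6,0]'
```

```text
time: 6.8
position: [586.6, 40.2, 170.0]
tcp_rot: [-1.769, -2.596, 0.0]
ft_force: [0.8, -0.7, -2.0]
width: 0.152
time: 7.18
position: [586.8, 40.3, 164.1]
tcp_rot: [-1.769, -2.596, -0.0]
ft_force: [-0.0, 0.8, -2.8]
width: 0.151
```

The tip is about 11 mm below the mouth with no side force. Continuing to the floor.

```bash
python3 -m crank '[0,0,0.4,0, 0,0,0.8,0, 0,0,1.1,0, 0,0,1.1,0]'; python3 -m crank '[0,0,0.1,0, 0,0,0.2,0, 0,0,0.2,0]'
```

```text
time: 7.68
position: [586.8, 40.3, 153.0]
tcp_rot: [-1.769, -2.596, -0.0]
ft_force: [1.2, 0.7, -1.8]
width: 0.152
time: 8.05
position: [586.9, 40.2, 151.3]
tcp_rot: [1.769, 2.596, 0.0]
ft_force: [0.4, 0.6, -2.6]
width: 0.151
```

```bash
python3 -m crank '[0,0,0.1,0, 0,0,0.2,0, 0,0,0.2,0]'; python3 -m crank '[0,0,0.1,0, 0,0,0.1,0]'
```

```text
time: 8.43
position: [587.5, 40.3, 151.1]
tcp_rot: [1.768, 2.595, 0.002]
ft_force: [-1.0, 1.2, 10.4]
width: 0.147
time: 8.68
position: [587.9, 40.3, 150.9]
tcp_rot: [1.767, 2.594, 0.003]
ft_force: [-2.2, 0.3, 15.0]
width: 0.149
```

```bash
python3 -m crank '[0,0,-0.15,0, 0,0,-0.2,0]'; python3 - <<'E'
import cv2
p=cv2.imread("pics/wrist5.png");cv2.imwrite("pics/z1.png",cv2.resize(p[10:190,0:200],None,fx=3,fy=3,interpolation=2))
p=cv2.imread("pics/scene0.png");q=cv2.imread("pics/side0.png")
a=cv2.resize(p[230:260,240:320],None,fx=10,fy=10,interpolation=2)
b=cv2.resize(q[195:260,320:375],None,fx=9,fy=9,interpolation=2)
cv2.imwrite("pics/z2.png",a);cv2.imwrite("pics/z3.png",b)
E
```

```text
time: 8.93
position: [587.2, 40.3, 151.1]
tcp_rot: [1.768, 2.596, 0.001]
ft_force: [-1.2, -0.0, 4.3]
width: 0.152
```

View pics/z1.png

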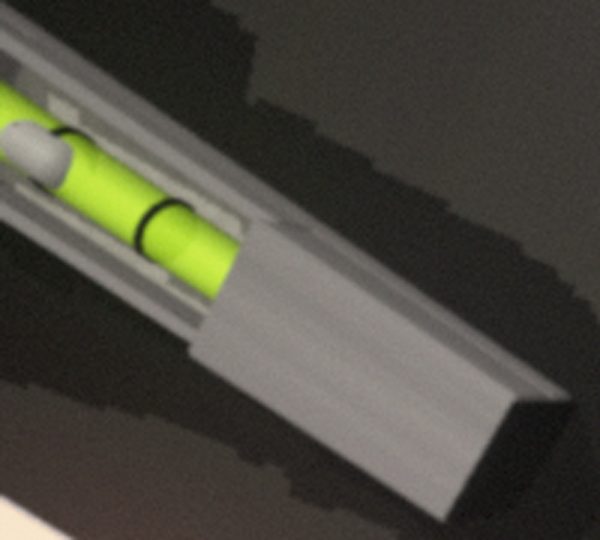

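View pics/z2.png

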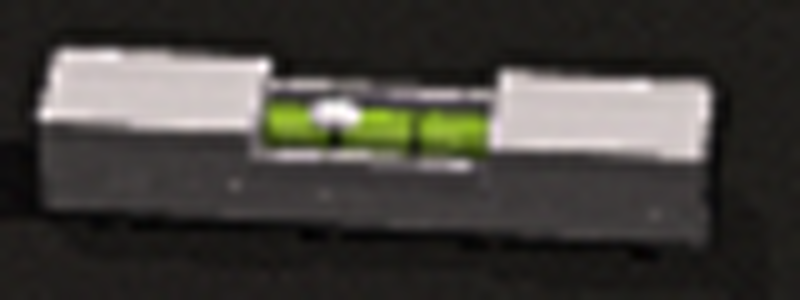

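View pics/z3.png

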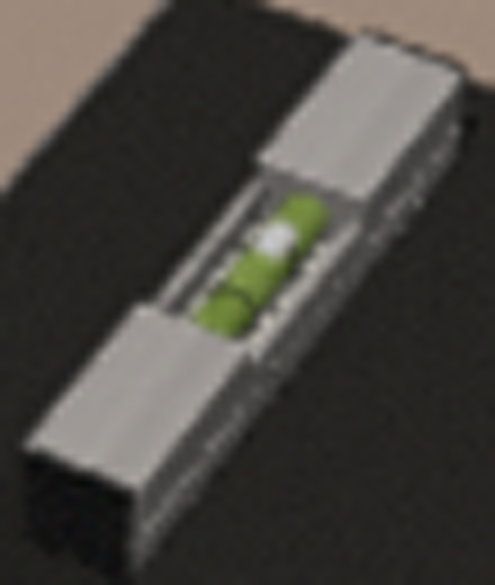

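The scene zoom shows the vial lines at x≈333 and 415 (21 mm apart) and the bubble at about 336, so it's around −10 mm and needs roughly 1.1 rad clockwise plus play. I'll turn 45° first and check.

```bash
python3 -m crank '[0,0,0,3, 0,0,0,7, 0,0,0,12, 0,0,0,17, 0,0,0,22, 0,0,0,27, 0,0,0,32, 0,0,0,37, 0,0,0,42, 0,0,0,45, 0,0,0,45]'
python3 - <<'E'
from h import *
go(587,40.6,151,66.5); print(telemetry.state()["torque"].round(2))
p,d=capture("scene");cv2.imwrite("pics/s6z.png",cv2.resize(p[225:265,235:320],None,fx=9,fy=9,interpolation=2))
p,d=capture("wrist");cv2.imwrite("pics/w6.png",p)
E
```

```text
time: 10.3
position: [587.7, 40.2, 151.3]
tcp_rot: [2.627, 1.721, 0.002]
ft_force: [0.0, 0.1, 7.7]
width: 0.155
t 10.3 pos [587.7  40.2 151.3] yaw 66.46 tilt [ 2.1e-03 -3.0e-04 -1.0e+00] j [ 0.07  0.35 -0.23  0.99 -0.    0.48] F [0.  0.1 7.7] w 0.155
shift cm [ 0.01 -0.08  0.03] turn [np.float64(-180.0), np.float64(-0.0), np.float64(180.0)]
[-0.11  0.01  0.04]
```

View pics/s6z.png

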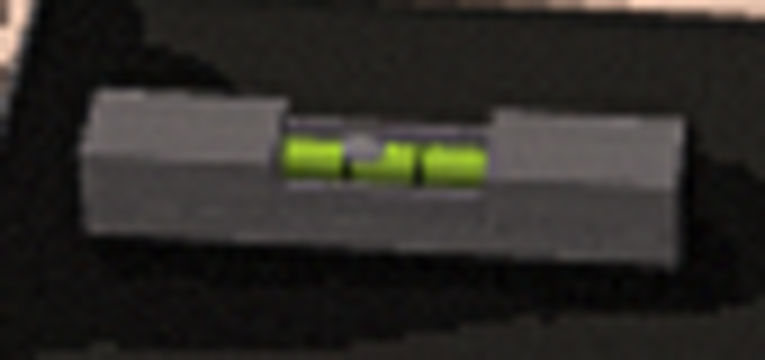

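View pics/w6.png

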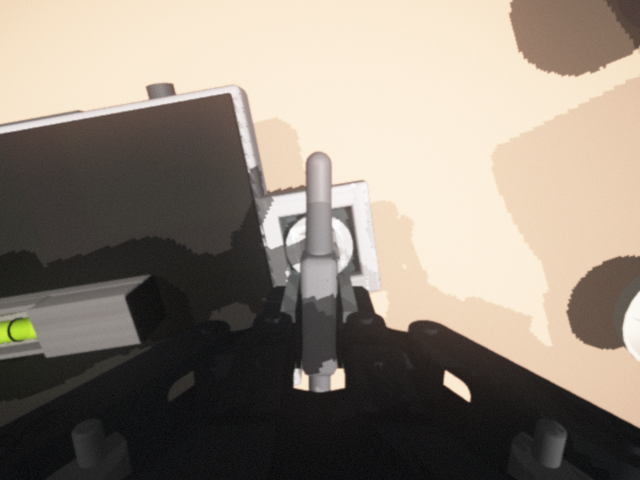

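The bubble is at x≈365 with the lines at 346 and 418, so about −5 mm. Another 28°.

```bash
python3 -m crank '[0,0,0,3, 0,0,0,7, 0,0,0,12, 0,0,0,17, 0,0,0,22, 0,0,0,26, 0,0,0,28, 0,0,0,28]'
python3 - <<'E'
from h import *
go(587,40.6,151,38.5)
p,d=capture("scene");cv2.imwrite("pics/s7z.png",cv2.resize(p[235:255,260:300],None,fx=18,fy=18,interpolation=2))
p,d=capture("side");cv2.imwrite("pics/d7.png",cv2.resize(p[195:260,320:375],None,fx=9,fy=9,interpolation=2))
E
```

```text
time: 11.4
position: [587.6, 40.1, 151.5]
tcp_rot: [2.965, 1.035, 0.003]
ft_force: [-1.5, 0.1, 8.2]
width: 0.153
t 11.4 pos [587.6  40.1 151.5] yaw 38.47 tilt [ 2.e-03 -5.e-04 -1.e+00] j [ 0.07  0.35 -0.23  0.99 -0.    0.97] F [-1.5  0.1  8.2] w 0.153
shift cm [-0.01 -0.08  0.05] turn [np.float64(-180.0), np.float64(-0.0), np.float64(180.0)]
```

View pics/s7z.png

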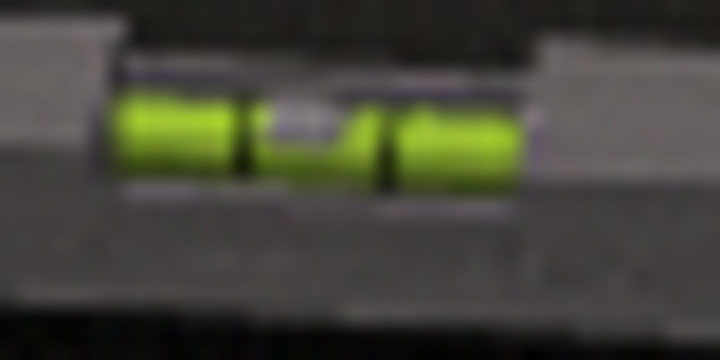

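View pics/d7.png

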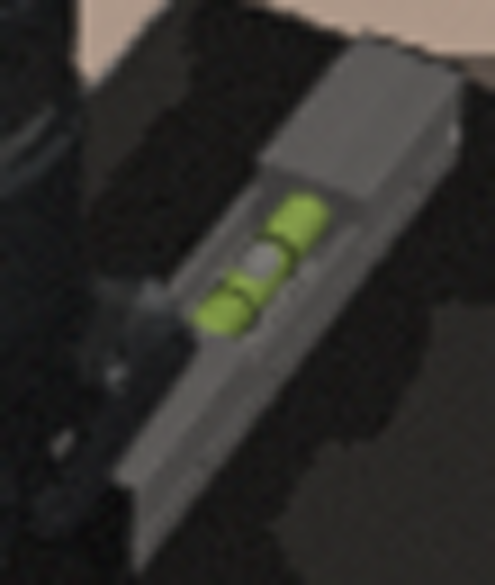

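The bubble is at 308 against a midpoint of 315 in the zoomed view, about −1 to −1.5 mm. Turning 9° more, then releasing.

```bash
python3 -m crank '[0,0,0,3, 0,0,0,6, 0,0,0,9, 0,0,0,9]'
python3 - <<'E'
from h import *
go(587,40.6,151,29.5)
p,d=capture("scene");cv2.imwrite("pics/s8z.png",cv2.resize(p[235:255,260:300],None,fx=18,fy=18,interpolation=2))
E
```

```text
time: 12.0
position: [587.6, 40.0, 151.6]
tcp_rot: [3.037, 0.799, 0.003]
ft_force: [-1.0, -0.2, 9.1]
width: 0.152
t 12.0 pos [587.6  40.  151.6] yaw 29.46 tilt [ 2.e-03 -5.e-04 -1.e+00] j [ 0.07  0.35 -0.23  0.99 -0.    1.12] F [-1.  -0.2  9.1] w 0.152
shift cm [-0.02 -0.08  0.06] turn [np.float64(-180.0), np.float64(-0.0), np.float64(180.0)]
```

View pics/s8z.png

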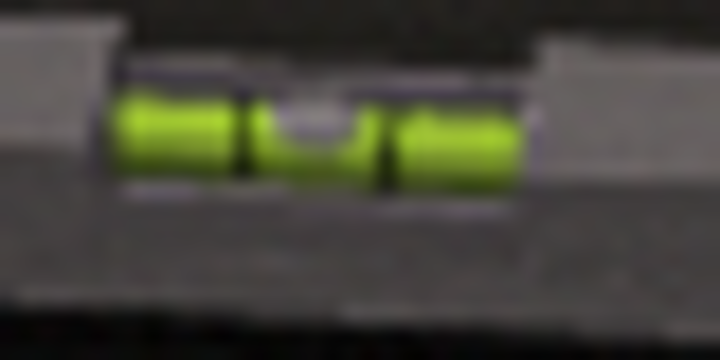

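The bubble is now centred (317 against 315). Letting go of the key and rising.

```bash
python3 -m crank '[0,0,-0.1,0, 0,0,-0.1,0, 0,0,-0.1,0, 0,0,-0.1,0]' 60; python3 -m crank '[0,0,-0.5,0, 0,0,-2,0, 0,0,-5,0, 0,0,-9,0, 0,0,-12,0, 0,0,-13,0, 0,0,-13,0]'
python3 - <<'E'
from h import *
for n in("side","scene"):
    p,d=capture(n);cv2.imwrite(f"pics/{n}9.png",p)
    if n=="side": c=cv2.resize(p[180:330,240:430],None,fx=4,fy=4,interpolation=2)
    else: c=cv2.resize(p[190:290,230:390],None,fx=5,fy=5,interpolation=2)
    cv2.imwrite(f"pics/{n}9z.png",c)
go(552,-156,250,75.9)
E
```

```text
time: 12.55
position: [586.6, 40.2, 151.0]
tcp_rot: [-3.038, -0.799, 0.001]
ft_force: [-0.6, 0.4, 0.5]
width: 0.77
time: 13.42
position: [587.1, 40.3, 281.9]
tcp_rot: [3.038, 0.799, 0.002]
ft_force: [-0.4, 0.6, 0.5]
width: 0.759
t 13.53 pos [586.2  40.2 280.1] yaw 29.47 tilt [-1.8e-03 -1.0e-04 -1.0e+00] j [ 0.07  0.28 -0.02  1.27 -0.    1.12] F [ 0.  -0.7  0.5] w 0.764
shift cm [-12.63  15.4    3.02] turn [np.float64(-226.4), np.float64(-46.4), np.float64(133.6)]
```

View pics/side9z.png

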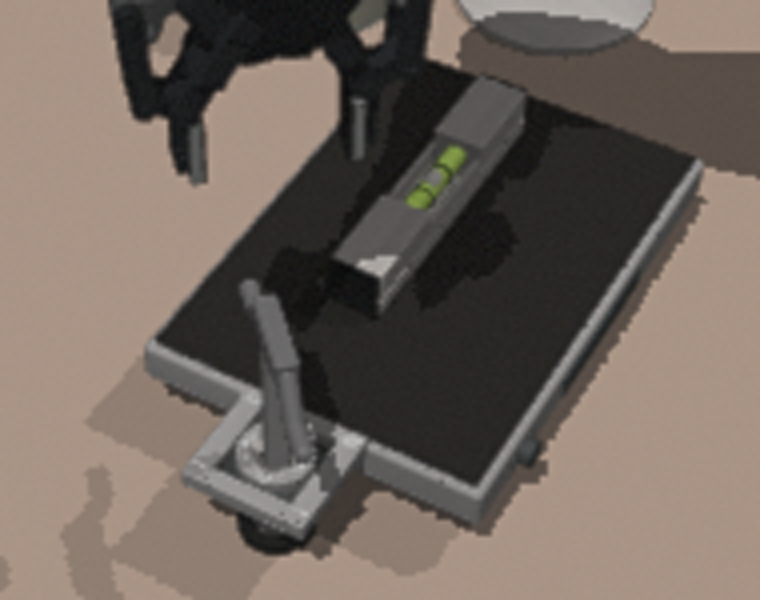

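View pics/scene9z.png

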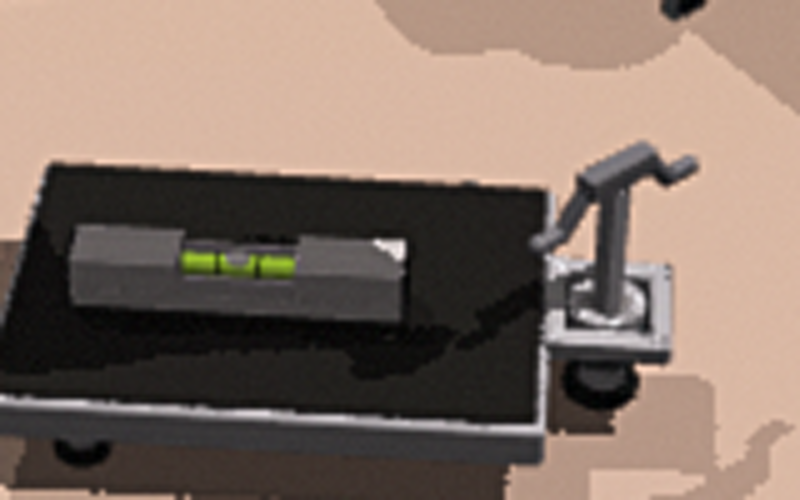

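The key stands in the foot, upright at about (612,250) in the scene zoom, and the bubble is between the lines. Moving above the level.

```bash
python3 -m crank '[-1.5,2,0,-5, -4,5,0,-13, -6.5,8,0,-21, -9,11,0.5,-30, -11,13.5,1.5,-38, -12.2,15,2.5,-44, -12.6,15.4,3,-46.4, -12.6,15.4,3,-46.4, -12.6,15.4,3,-46.4]' 0
python3 - <<'E'
from h import *
import pickle
i=camera_info("wrist");p,d=capture("wrist");cv2.imwrite("pics/w10.png",p);np.save("pics/w10.npy",d);pickle.dump(i,open("pics/w10.pkl","wb"))
go(552,-156,250,75.9)
P=cloud(i,d)
m=(P[...,2]>90)&(P[...,2]<105)&(P[...,1]<-40)&(P[...,1]>-270)&(P[...,0]<650)&(P[...,0]>470)
m=cv2.morphologyEx(m.astype(np.uint8),cv2.MORPH_OPEN,np.ones((3,3)))>0
q=P[m];print(m.sum(),cv2.minAreaRect(q[:,:2].astype(np.float32)),np.median(q[:,2]))
E
```

```text
time: 14.65
position: [552.6, -155.4, 250.7]
tcp_rot: [-2.477, -1.93, 0.001]
ft_force: [0.2, 0.1, 0.1]
width: 1.001
t 14.7 pos [ 552.9 -155.4  251. ] yaw 75.87 tilt [-5.e-04  2.e-04 -1.e+00] j [-0.27  0.27 -0.11  1.2   0.   -0.03] F [-0.1  0.8 -0.2] w 1.0
shift cm [-0.08 -0.07  0.1 ] turn [np.float64(-180.0), np.float64(-0.0), np.float64(180.0)]
6257 ((552.693603515625, -157.596923828125), (184.50135803222656, 32.3137321472168), 75.78269958496094) 96.34391817388337
```

View pics/w10.png

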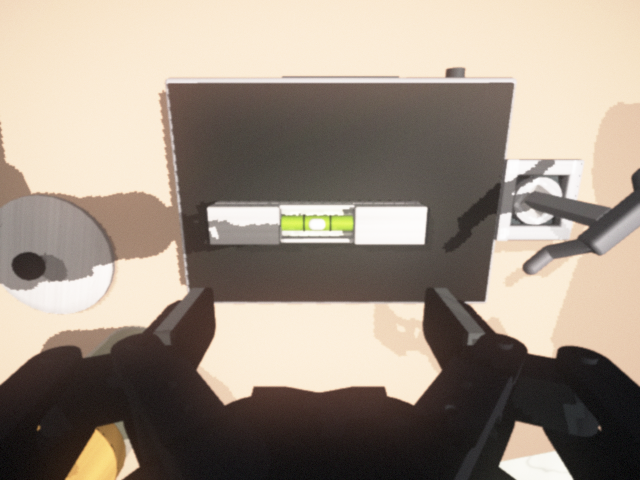

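```bash
python3 - <<'E'
import cv2
p=cv2.imread("pics/w10.png");cv2.imwrite("pics/z10.png",cv2.resize(p[200:250,265:370],None,fx=7,fy=7,interpolation=2))
from h import *
go(552.7,-157.4,115,75.8)
E
```

```text
t 14.7 pos [ 552.9 -155.4  251. ] yaw 75.87 tilt [-5.e-04  2.e-04 -1.e+00] j [-0.27  0.27 -0.11  1.2   0.   -0.03] F [-0.1  0.8 -0.2] w 1.0
shift cm [-0.2   0.04 13.6 ] turn [np.float64(-179.9), np.float64(0.1), np.float64(180.1)]
```

View pics/z10.png

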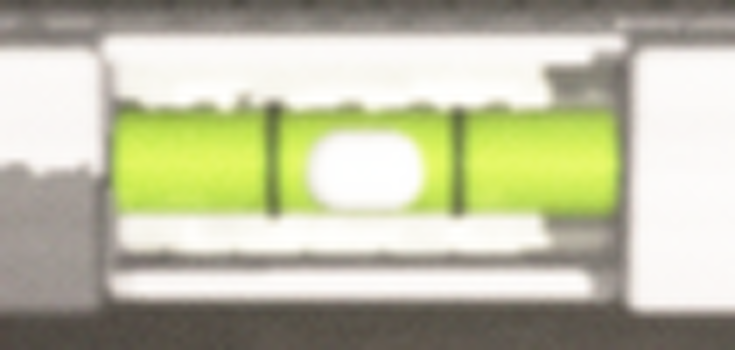

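The bubble is centred: it spans 307–424, and the lines are at 273 and 457. Descending with the open fingers straddling the vial, one on each solid top.

```bash
python3 -m crank '[-0.1,0.04,2,0, -0.2,0.04,6,0, -0.2,0.04,10,0, -0.2,0.04,12.5,0, -0.2,0.04,13.3,0, -0.2,0.04,13.5,0, -0.2,0.04,13.5,0]'
python3 - <<'E'
from h import *
p,d=capture("wrist");cv2.imwrite("pics/w11.png",p)
p,d=capture("scene");cv2.imwrite("pics/s11.png",cv2.resize(p[160:290,200:400],None,fx=4,fy=4,interpolation=2))
go(552.7,-157.4,102,75.8)
E
```

```text
time: 15.58
position: [553.7, -158.0, 117.5]
tcp_rot: [2.476, 1.931, 0.002]
ft_force: [0.1, -0.4, 0.3]
width: 0.998
t 15.68 pos [ 553.7 -158.1  117.5] yaw 75.88 tilt [ 1.9e-03 -5.0e-04 -1.0e+00] j [-0.28  0.35 -0.31  0.91  0.   -0.03] F [ 0.2 -0.1 -0.4] w 1.002
shift cm [ 0.04 -0.11  1.55] turn [np.float64(-179.9), np.float64(0.1), np.float64(180.1)]
```

View pics/w11.png

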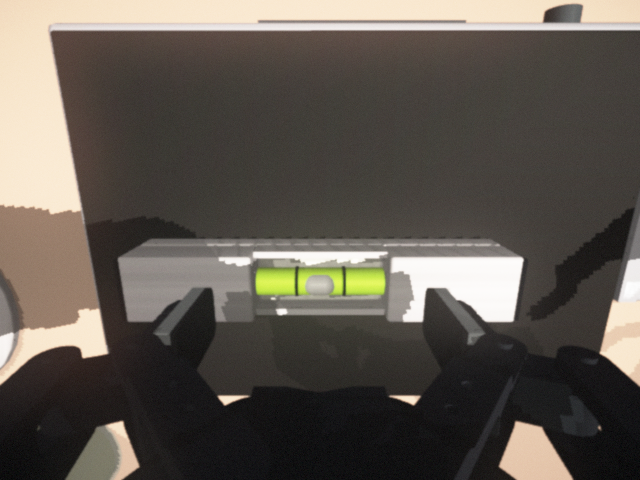

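View pics/s11.png

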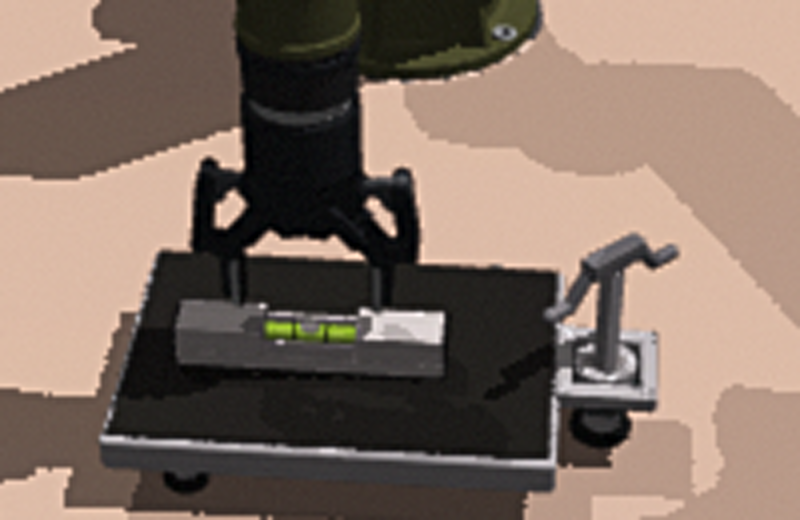

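The fingers (212 and 427) are outside the cut (253–388) and centred across the bar. Creeping down.

```bash
python3 -m crank '[0,-0.1,0.4,0, 0,-0.1,0.8,0, 0,-0.1,1.1,0, 0,-0.1,1.1,0]'; python3 -m crank '[0,0,0.1,0, 0,0,0.2,0, 0,0,0.2,0]';python3 -m crank '[0,0,0.1,0, 0,0,0.15,0, 0,0,0.15,0]'
```

```text
time: 16.18
position: [551.5, -157.5, 104.9]
tcp_rot: [-2.477, -1.931, 0.001]
ft_force: [-0.2, -0.6, 0.1]
width: 0.999
time: 16.55
position: [551.8, -157.6, 103.3]
tcp_rot: [-2.478, -1.931, 0.0]
ft_force: [-0.7, -0.5, -0.1]
width: 1.001
time: 16.92
position: [551.8, -157.6, 101.9]
tcp_rot: [-2.478, -1.931, 0.0]
ft_force: [0.1, 0.2, 1.2]
width: 1.001
```

```bash
python3 -m crank '[0,0,0.05,0, 0,0,0.1,0, 0,0,0.1,0]'; python3 -m crank '[0,0,0.03,0, 0,0,0.05,0, 0,0,0.05,0, 0,0,0.05,0]'
```

```text
time: 17.3
position: [551.8, -157.7, 101.1]
tcp_rot: [2.478, 1.931, 0.0]
ft_force: [-2.8, 0.9, 4.3]
width: 0.999
time: 17.8
position: [551.9, -157.6, 100.8]
tcp_rot: [2.477, 1.931, 0.0]
ft_force: [-2.3, 0.2, 6.9]
width: 1.0
```

```bash
python3 -m crank '[0,0,0.05,0, 0,0,0.05,0, 0,0,0.05,0, 0,0,0.05,0]'
python3 - <<'E'
from h import *
p,d=capture("wrist");cv2.imwrite("pics/w12.png",p);cv2.imwrite("pics/w12z.png",cv2.resize(p[240:340,200:440],None,fx=3.3,fy=3.3,interpolation=2))
p,d=capture("scene");cv2.imwrite("pics/s12.png",p)
p,d=capture("side");cv2.imwrite("pics/d12.png",p)
go(552,-157.4,102,75.8)
E
```

```text
time: 18.3
position: [551.8, -157.6, 100.4]
tcp_rot: [2.477, 1.931, 0.0]
ft_force: [-3.7, 1.0, 8.2]
width: 1.0
t 18.45 pos [ 551.8 -157.6  100.4] yaw 75.87 tilt [ 4.e-04 -1.e-04 -1.e+00] j [-0.28  0.37 -0.33  0.87 -0.   -0.03] F [-2.3  0.5  7.9] w 1.0
shift cm [ 0.03  0.01 -0.16] turn [np.float64(-179.9), np.float64(0.1), np.float64(180.1)]
```

View pics/w12z.png

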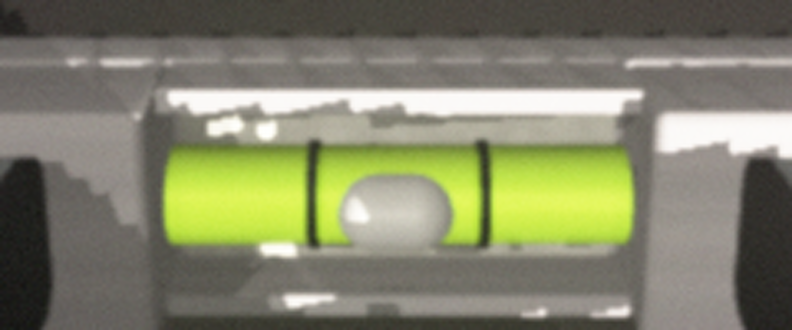

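View pics/s12.png

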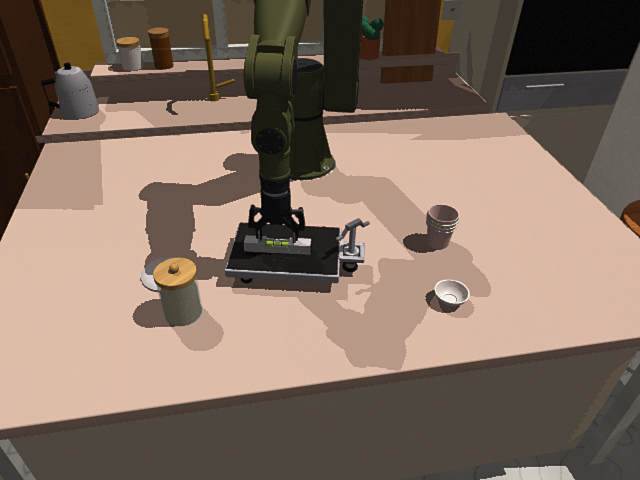

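View pics/d12.png

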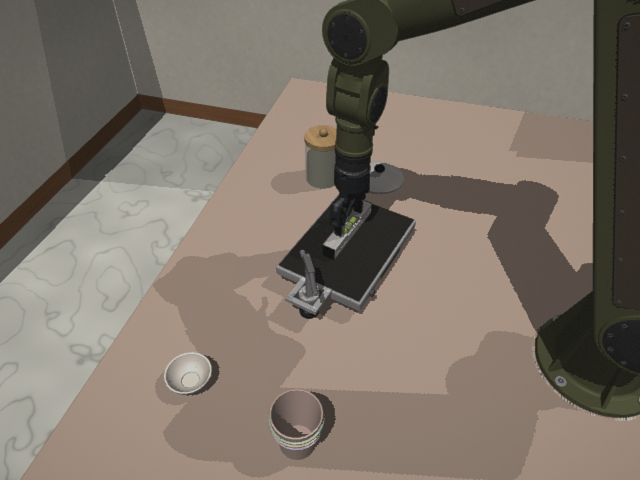

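All is stable: about 8 N down, the bubble at 396 between the lines at 314 and 483, the key standing in the foot, and the bystanders at the same pixels as at the start. Handing in.

```bash
python3 - <<'E'
from h import *
s=telemetry.state();print(s["ft_force"].round(1),s["time"]);print(ctrl.job_done())
E
```

```text
[-2.3  0.5  7.9] 18.45
the job is handed in; nothing more can be done
None
```

The warming plate is level, and I handed the job in at 18.5 s with the arm still pressing the spirit level. No verdict is reported.

- **Key:** I pulled it straight up out of the cup, lowered it to the floor of the foot's socket, and turned it about 82° clockwise, including the play. I then let go, and it is standing in the foot.
- **Pressing:** The open fingers rest on the level's two solid tops, one either side of the vial, pushing down with about 8 N. There is also a small sideways force of about 2 N from friction.
- **Bubble:** The last wrist picture, taken while pressing, shows it within about 0.3 mm of midway between the lines.
- **Other objects:** By eye, the cup, bowl, lid and canister are where they were at the start in the pictures; I did not measure them.

No check failed. The camera estimates of the key's and level's positions differed by up to about 4 mm, so I went by the close wrist view. The key went into the socket without noticeable side force.

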